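# Hold a block in the drilling fixture for the clamp

### The arm

A 7-joint arm with a two-finger parallel gripper is mounted at the origin on a cart in front of the work surface, level with it; the furniture and walls round the work are solid. World frame = base frame: x ahead of the robot, y to its left, z up, the work surface at z = 0. Lengths are in m, angles in degrees, forces in N, time in s.
With the tool pointing down it reaches from about 0.425 to 0.95 m from the base axis. Payload 16.7 kg.
Tool frame: the origin (TCP) lies between the finger pads; the fingertips stand ahead of it and the grasp point (between the pads) lies 8 mm behind it (ctrl.nose_length is the z of the fingertips in the tool frame, in m); z points along the fingers, y is the line along which they close (so a half turn about z gives the same grasp; the last joint's range is limited). The gripper opens to 94 mm and grips with 3 to 60 N. Pads are 16 mm wide; open, the fingers measure 119 mm over their backs; the gripper's body (75 mm by 177 mm) begins 78 mm behind the grasp point.
Start: joints at [57.095, 24.414, 4.234, 92.017, -1.954, 63.644, -3.845], TCP at [0.278, -0.615, 0.216] pointing down, gripper open.
Joint ranges: [-163.25, 163.25], [-28.42, 122.38], [-70.27, 78.77], [12.13, 141.07], [-58.53, 238.53], [9.26, 117.41], [-156.51, 156.51]. Speed limits (degrees/s): [108.29, 108.29, 136.94, 136.94, 172.46, 172.46, 172.46].

### API

Orientations are given as a 3x3 rotation matrix whose columns are the frame's x, y, z axes.
In Python, from plant import status, eyes, ticket, ctrl gives the robot as it stands.
- The arm moves only by the tool apply_moves, never from a script. Its argument "moves" is a list of rows, each a list of 5 numbers: the closure in counts, from 0 (fully open) to 255 (shut), then the shift along the tool's x, y, z in mm, then the turn about the tool's z in rad. A call has 1 to 12 rows; each row is the pose to reach, as a shift and turn from the pose commanded when the call began, along the tool's axes at that moment; what a row does not reach only later rows make up. A row lasts 1/8 s, in which the tool goes at most 62.5 mm and 10.7 degrees, less where a joint would pass 70% of its speed; a pose out of reach is approached as far as the arm can. A call with a gripper value outside its range is refused whole. The fingers move at their own pace and stop on an object; the grip force is fixed at half the most. Time passes only in rows, so rows that repeat a pose let the fingers close. It gives the time, the measured TCP pose, the force, the opening and the grip force at its end, in the units of the state.
- status.observe(): the state, without advancing time (a new reading comes with each control period).
- eyes.grab_frame(name): name is "scene" or "top" or "wrist"; returns the picture (480x640x3 uint8, red, green, blue); there is no depth.
- eyes.camera_info(name): a dict with "vertical_fov" (degrees; the focal length in pixels is half the picture's height over the tangent of half this angle, whatever the lens; pixels are square), "cx", "cy" (the principal point, pixels), "rvec" (rotation vector, rad) and "tvec" (3), from world to camera coordinates, as OpenCV has them. Camera axes: x right, y down, z forward; pixel columns grow to the right and rows downward; lengths in m; the calibration is good to about 2 mm. A picture is of the moment at which its call begins: read the wrist's pose just before it. camera_info takes no time and is no camera call; for the wrist camera it gives the pose at the moment of the call.
- ticket.finish_job(): hands the job in; it is judged then, once.
The state is a dict: "t": time; "joint_positions": joint angles; "qd": joint speeds; "tau": joint torques, N m; "tool_pos": TCP position; "ee_rot": TCP orientation; "force": force on the tool from outside, world axes, zero at the start; "torque": the same for the moment, N m; "gripper_width": opening from 0.0 (shut) to 1.0 (fully open); "grasp_force": force on a finger pad.
Only numpy, scipy, OpenCV 4.12 (cv2) and the standard library are available. Lean on these libraries where they do the work, as an engineer would, in place of code of your own. Each camera call takes 0.05 s, during which the arm holds its last target. There are 200 camera calls.

### The job

Get the drilling fixture ready for the next block: push the red grip of its toggle clamp down until the clamp stands fully open, take the rusty nut off the fixture's bed and leave it on the bench away from the fixture, then lay the hardwood block on the bed, lengthwise and centred, with one end flush against the fixture's stop bar. Press it against the stop with a steady push of about 12 newtons (anything from 6 to 20 is fine, and never bump the stop harder than 40), and finish while still pressing it there, as a third hand for the workmate who will throw the clamp. Leave the tape measure, the spanner and the pencil alone.

Things in the scene. Friction and masses are not known exactly. Their poses are not given: they have to be found in the camera images.
- clamp_fixture: Drilling fixture, fixed to the bench: wooden board 110 (x) x 200 (y) x 22 mm with a toggle clamp. Origin on the bench under the clamp, z up. Board spans y -74 to +126 mm; its top, the bed, is at z = 22 mm. Hinge brackets at y -60 to -7 mm, 64 mm high. A stop bar crosses the bed near the +y end (face at y = +105); work lies between y = 0 and the stop. The clamp arm runs over x = 0 towards the stop.
- clamp_fixture_arm (a joint): Toggle clamp angle, rad, about a hinge along the fixture's x at y = -31, z = 52 mm. 0 = arm down, its pad (y 34 to 50 mm) 2 mm above the bed; 0.99 = fully open, arm tilted up and back; its pad then hangs at y 28 to 36, z over 90 mm, so the block passes under it from the stop's side. Lowering the red grip raises it. Friction 0.25 N m: stays where left. Starts at 0 to 0.3, too low for a block.
- red_grip (a point): Point on the red grip near its end. The grip, 16 mm wide, rises from the hinge, away from the stop, to its end at y = -126, z = 119 mm of the fixture at joint 0. Pushed down (about 3 N at the end) it swings about the hinge; fully open, its end is close above the bench at about y = -140 mm.
- stop_face (a point): Centre of the stop bar's face on the clamp's side: x = 0, y = 105, z = 30 mm of the fixture, same axes. The wooden bar is 90 mm long (x), 12 mm thick (y), 16 mm high above the bed, rigid. The block is pushed towards +y of this point.
- rusty_nut: Rusty brown hexagon nut, about 34 mm across (its x) and 36 mm corner to corner (its y), 16 mm thick, 71 g, lying flat on the fixture's bed in front of the stop. Origin at the centre of its underside, z up. The bench at world x = 0.48, y = 0.145 m is always free to lay it on.
- wood_block: Hardwood block 45 (its x) x 90 (its y) x 34 mm (z), about 160 g, lying flat on the bench. Origin at the centre of its underside; its y is the long axis. Either end may go to the stop: seated, its origin is 45 mm from the stop's face.
- tape_measure: Bystander: yellow pocket tape measure 36 x 78 x 60 mm; origin at the centre of its underside.
- wrench: Bystander: bright combination spanner 40 x 224 x 8 mm lying flat, its y lengthwise; origin at the middle of its underside.
- pencil: Bystander: red pencil 13 x 134 x 8 mm, its y lengthwise; origin at the middle of its underside.
There are look-alikes about, which are no part of the job. What is shaped like the rusty_nut but blue is not meant.

How it is judged (in metres and radians):
On the way:
1. the clamp stands open and the nut lies on the bench, off the fixture, before the block is brought to the stop (value of joint clamp_fixture_arm above 0.85 rad and height (world z) of rusty_nut between -0.01 and 0.015 m and contact force between each of rusty_nut, wood_block and clamp_fixture below 0.05 N), for 0.2 s.
At the end, for the whole second after the job is handed in: The robot still presses the block on the stop with 6 to 20 N; the block lies flat on the bed, square to the stop within 0.05 rad, centred within 8 mm, end at the stop (-3/+4 mm); clamp open (over 0.85 rad); the nut rests on the bench, clear of the fixture (contact force between wood_block and clamp_fixture_c1 between 6 and 20 N and y of wood_block in the frame of clamp_fixture between 0.057 and 0.064 m and x of wood_block in the frame of clamp_fixture between -0.008 and 0.008 m and z of wood_block in the frame of clamp_fixture between 0.019 and 0.025 m and angle between the y axis of wood_block and the y axis of clamp_fixture, either way round below 0.05 rad and angle between wood_block's own z axis and vertical below 0.05 rad and value of joint clamp_fixture_arm above 0.85 rad and height (world z) of rusty_nut between -0.01 and 0.015 m and contact force between rusty_nut and clamp_fixture below 0.05 N and linear speed of wood_block below 0.01 m/s); the arm keeps its last pose, push and grip.
It fails at once if the stop is bumped with more than 40 N (contact force between wood_block and clamp_fixture_c1 above 40 N).
It fails at once if a bystander (tape measure, spanner, pencil) is shifted by more than 25 mm (distance of any of tape_measure, wrench, pencil from where it was at the start of the episode above 0.025 m).
It also fails if it takes over 72 s, if anything falls off the work surface, if the arm or the gripper's body presses on something with over 40 N, if the wrist force passes 120 N, or if a joint passes its speed limit or range.

## Working session

There is one attempt and no reset: what is moved stays moved. The work goes in short steps, Python scripts to look and compute and a tool call to move; the robot and the scene stay as the last step left them, time stands still between calls to the robot, and variables do not carry over. Pictures are saved under pics/ and viewed, at most 10 in all, crops included, and the job is handed in when it is done.

Besides the shell and the picture viewer there is one more tool, called after ">>>" as a command line: name --pt "numbers of a row" for each row, then --argument value for the rest. apply_moves: Moves the arm, as the interface text tells. Its arguments: {"type":"object","properties":{"moves":{"type":"array","items":{"type":"array","items":{"type":"number"}}}},"required":["moves"]}

```bash
ls; mkdir -p pics; python3 - <<'E'
from plant import status, eyes, ticket, ctrl
import cv2,numpy as np
s=status.observe();print({k:np.round(v,3).tolist() for k,v in s.items()}, ctrl.nose_length)
for n in("scene","top"):
    print(n,eyes.camera_info(n)); cv2.imwrite(f"pics/{n}0.png",eyes.grab_frame(n)[:,:,::-1])
print(eyes.camera_info("wrist"))
E
```

```text
pics
{'t': 0.0, 'joint_positions': [57.095, 24.452, 4.23, 92.052, -1.953, 63.645, -3.846], 'qd': [0.012, 0.027, -0.025, 0.112, 0.024, -0.055, 0.014], 'tau': [-0.0, -93.582, 3.666, -45.42, -0.049, 0.02, 0.0], 'tool_pos': [0.278, -0.615, 0.216], 'ee_rot': [[0.911, 0.412, -0.001], [0.412, -0.911, 0.001], [-0.0, -0.001, -1.0]], 'force': [0.303, 0.465, -0.665], 'torque': [-0.027, 0.008, 0.007], 'grasp_force': 0.0, 'gripper_width': 1.001} 0.011
scene {'vertical_fov': 44.46402510241239, 'cx': 312.2908088641983, 'cy': 237.45153431254536, 'rvec': array([ 1.08001853, -2.21292053,  1.13939964]), 'tvec': array([0.25819029, 0.39781481, 0.52438388])}
top {'vertical_fov': 44.12291882752393, 'cx': 327.67336097915614, 'cy': 235.44653665494258, 'rvec': array([ 1.53807308, -2.48794237,  0.43897561]), 'tvec': array([0.13564476, 0.62373697, 1.07829651])}
{'vertical_fov': 58.29714582431082, 'cx': 320.2962106273775, 'cy': 236.75800734447327, 'rvec': array([-2.42613102,  1.56366981,  0.2324411 ]), 'tvec': array([-0.6742449 , -0.03069972,  0.39217398])}
```

View pics/scene0.png

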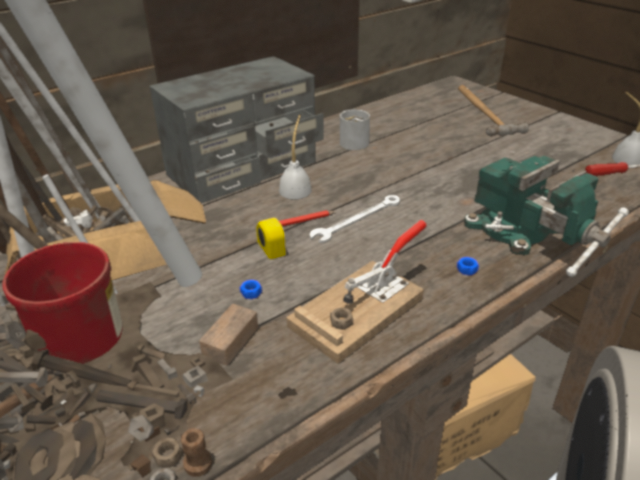

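View pics/top0.png

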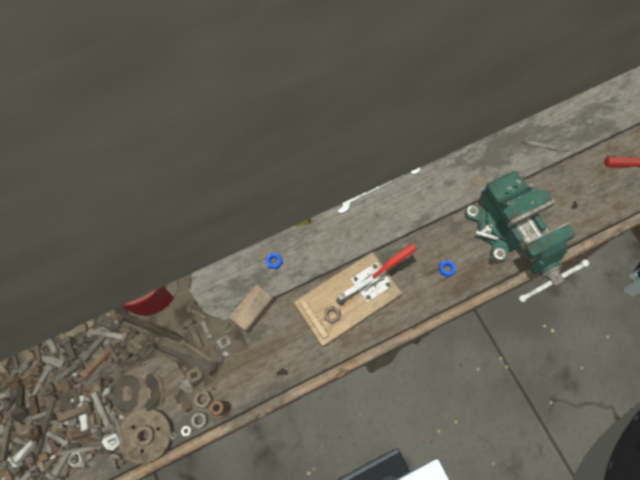

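The scene view shows the fixture around (355,305), with the rusty nut on its bed at (341,317). The block is at (229,335), the tape at (271,238), the spanner at (355,218) and the pencil at (305,219). 

Nut candidates are the brown one on the bed (341,317), blue ones at (251,289) and (468,266), and loose ones in the scrap pile around (165,445). The brown one on the bed fits, since it is the only one lying in front of the stop. The enlarged crop below is to confirm this.

```bash
cat > h.py <<'E'
import numpy as np,cv2
from plant import status,eyes
def cam(n):
    c=eyes.camera_info(n);f=240/np.tan(np.radians(c['vertical_fov']/2))
    K=np.array([[f,0,c['cx']],[0,f,c['cy']],[0,0,1]]);R=cv2.Rodrigues(c['rvec'])[0]
    return K,R,c['tvec']
def ray(C,uv):
    K,R,t=C;return -R.T@t, R.T@np.linalg.inv(K)@np.array([*uv,1.])
def onz(C,uv,z):
    o,d=ray(C,uv);return o+d*(z-o[2])/d[2]
def proj(C,P):
    K,R,t=C;p=K@(R@np.asarray(P,float)+t);return p[:2]/p[2]
def blob(m,box):
    x0,y0,x1,y1=box;k=np.zeros_like(m);k[y0:y1,x0:x1]=m[y0:y1,x0:x1]
    cs=cv2.findContours(k,cv2.RETR_EXTERNAL,cv2.CHAIN_APPROX_NONE)[0]
    return max(cs,key=cv2.contourArea)
E
python3 - <<'E'
from h import *
T=cam('top');S=cam('scene')
t=cv2.imread('pics/top0.png');s=cv2.imread('pics/scene0.png')
a=cv2.resize(t[240:350,220:420],None,fx=4,fy=4,interpolation=2)[:, :800]
b=cv2.resize(s[215:365,190:440],(800,480),interpolation=2)
cv2.imwrite('pics/c1.png',a);cv2.imwrite('pics/c2.png',b)
print('cams',ray(T,(0,0))[0],ray(S,(0,0))[0])
for n,uv,z in [('nut',(333,315),.038),('block',(251,308),.034),('A',(295,301),.022),('B',(323,343),.022),('C',(400,293),.022),('D',(374,253),.022)]: print(n,onz(T,uv,z).round(3))
for n,uv,z in [('nut',(341,317),.038),('block',(229,330),.034)]: print(n,onz(S,uv,z).round(3))
E
```

```text
cams [0.25390053 0.02380544 1.22684086] [-0.01105554  0.31791212  0.63143246]
nut [ 0.483 -0.102  0.038]
block [0.572 0.042 0.034]
A [ 0.548 -0.046  0.022]
B [ 0.444 -0.059  0.022]
C [ 0.465 -0.25   0.022]
D [ 0.567 -0.243  0.022]
nut [ 0.481 -0.097  0.038]
block [0.565 0.045 0.034]
```

View pics/c1.png

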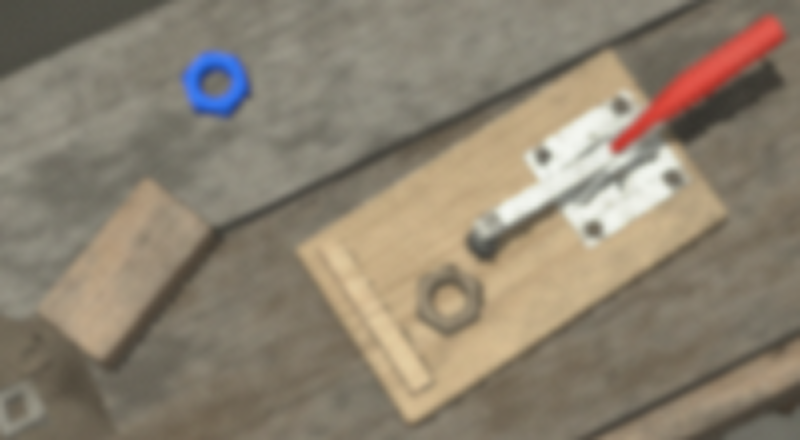

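View pics/c2.png

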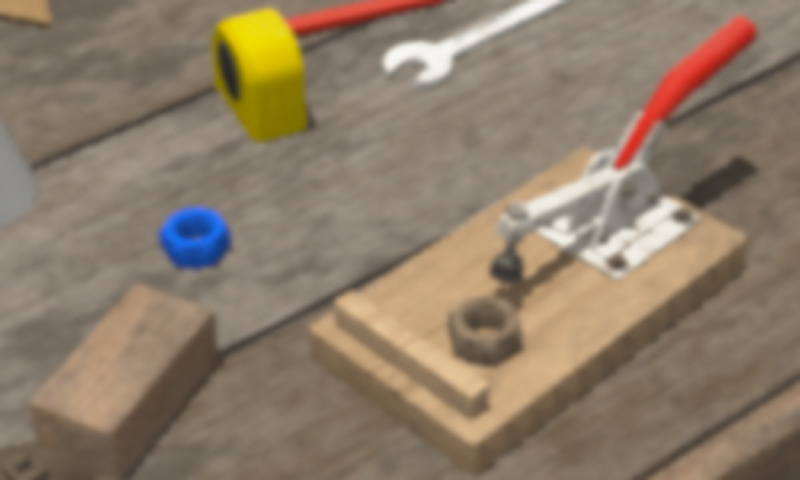

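The crop confirms it: the brown hexagon nut at top-view (332,315) lies on the bed in front of the stop, and both blue ones are on the bench. I'll bring the wrist camera over the fixture for finer measurements.

```bash
cat >> h.py <<'E'
def plan(P,yaw=None):
    """shift mm in tool axes & turn to world TCP P with tool y at world yaw (deg, either way round)"""
    s=status.observe();R=np.array(s['ee_rot']);d=R.T@(np.asarray(P)-s['tool_pos'])*1000
    cur=np.degrees(np.arctan2(R[1,1],R[0,1]));t=0
    if yaw is not None: t=-np.radians((yaw-cur+90)%180-90)
    print('plan',d.round(1),'turn',round(t,3),'tcp',np.round(s['tool_pos'],4),'F',np.round(s['force'],1),'t',s['t'],'w',round(s['gripper_width'],3),'q7',round(s['joint_positions'][6]))
E
python3 - <<'E'
from h import *
s=status.observe();R=np.array(s['ee_rot']);W=cam('wrist');o,_=ray(W,(0,0))
print('cam in tool',R.T@(o-s['tool_pos']),'cam axes in tool',(R.T@W[1].T).round(2))
T=cam('top')
c=lambda u,v,z:onz(T,(220+u/4,240+v/4),z)[:2].round(4)
print('stop top inner edge',c(340,242,.038),c(432,380,.038))
print('board',c(298,246,.022),c(612,50,.022),c(726,212,.022),c(410,416,.022))
plan([.46,-.15,.36],5.7)
E
```

```text
cam in tool [ 0.08466593 -0.00023107 -0.1677467 ] cam axes in tool [[ 0.   -0.96 -0.29]
 [ 1.    0.    0.  ]
 [-0.   -0.29  0.96]]
stop top inner edge [ 0.5357 -0.0639] [ 0.451  -0.0744]
board [ 0.5474 -0.0446] [ 0.5692 -0.2413] [ 0.4638 -0.2526] [ 0.4423 -0.0576]
plan [ 357.3 -348.5 -143.8] turn -1.246 tcp [ 0.278  -0.6147  0.2158] F [-0.6 -0.3  0.9] t 0.1 w 0.998 q7 -4
```

>>> apply_moves --pt "0 60 -30 -80 0" --pt "0 105 -75 -144 -0.15" --pt "0 150 -120 -144 -0.3" --pt "0 190 -165 -144 -0.48" --pt "0 235 -210 -144 -0.65" --pt "0 280 -255 -144 -0.8" --pt "0 320 -300 -144 -0.95" --pt "0 365 -345 -144 -1.1" --pt "0 405 -390 -144 -1.246" --pt "0 435 -423 -144 -1.246" --pt "0 435 -423 -144 -1.246" --pt "0 435 -423 -144 -1.246"

```text
t: 1.6
tool_pos: [0.5005, -0.0477, 0.3603]
ee_rot: [[-0.104, 0.995, -0.0], [0.995, 0.104, 0.001], [0.001, -0.0, -1.0]]
force: [-0.4, -0.6, -0.6]
gripper_width: 1.0
grasp_force: 0.0
```

```bash
python3 - <<'E'
from h import *
plan([.5,-.05,.36],5.7);W=cam('wrist')
im=eyes.grab_frame('wrist')[:,:,::-1].copy();cv2.imwrite('pics/w1.png',im);np.savez('w1.npz',K=W[0],R=W[1],t=W[2])
E
```

```text
plan [-2.2 -0.7  0.3] turn 0.005 tcp [ 0.5005 -0.0477  0.3603] F [-0.4 -0.6 -0.6] t 1.6 w 1.0 q7 3
```

View pics/w1.png

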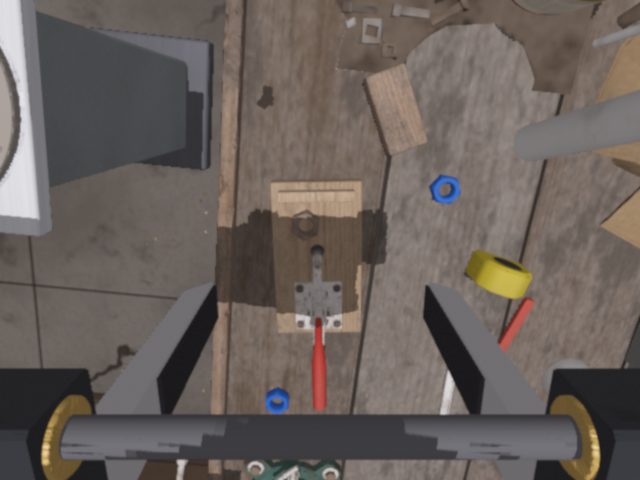

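Wrist view: fixture at (316,255), square to the camera; nut at (305,225); block at (397,108); red grip from (319,320) to (319,408); a grey leaning post with its foot near (530,145). Now I'll measure these with masks.

```bash
python3 - <<'E'
from h import *
im=cv2.imread('pics/w1.png');d=np.load('w1.npz');W=(d['K'],d['R'],d['t'])
hsv=cv2.cvtColor(im,cv2.COLOR_BGR2HSV)
def show(n,uv): print(n,hsv[uv[1],uv[0]])
for n,uv in [('board',(290,260)),('boardlit',(315,185)),('bench',(375,160)),('bench2',(250,180)),('block',(395,100)),('nut',(296,225)),('hole',(305,226)),('shade',(380,230))]:show(n,uv)
cv2.imwrite('pics/c3.png',np.hstack([cv2.resize(im[170:345,260:375],(394,600),interpolation=2),cv2.resize(im[50:170,350:440],(400,600) ,interpolation=2)]))
p=lambda u,v,z:onz(W,(u,v),z).round(4)
print('post foot',p(525,145,0),'tape',p(500,275,.06),'blue',p(446,189,.016))
E
```

```text
board [14 73 91]
boardlit [ 14  69 169]
bench [ 12  49 120]
bench2 [ 12  46 110]
block [ 11  55 162]
nut [12 59 73]
hole [14 76 97]
shade [11 38 54]
post foot [0.7413 0.0189 0.    ] tape [ 0.7198 -0.1281  0.06  ] blue [ 0.6517 -0.0414  0.016 ]
```

View pics/c3.png

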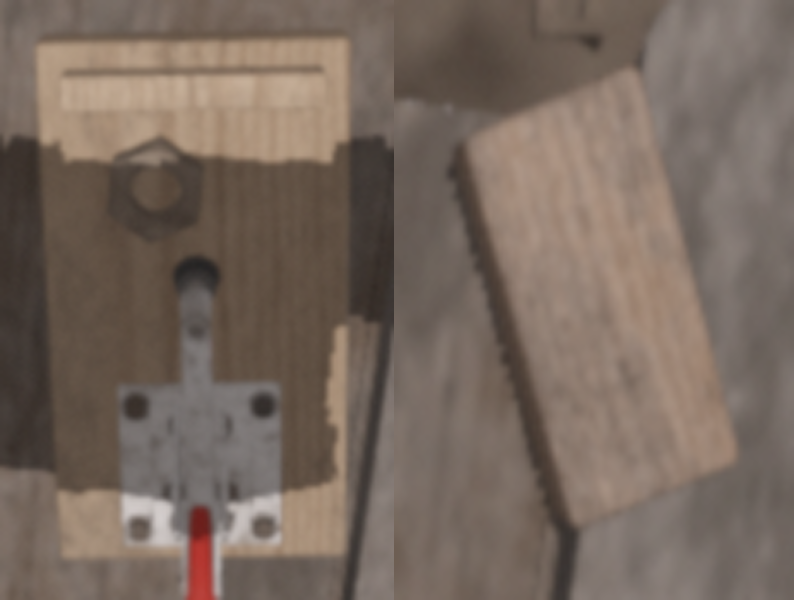

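```bash
python3 - <<'E'
from h import *
d=np.load('w1.npz');W=(d['K'],d['R'],d['t'])
a=lambda u,v,z:onz(W,(260+u/3.427,170+v/3.429),z)[:2]
b=lambda u,v,z:onz(W,(350+(u-394)/4.444,50+v/5),z)[:2]
ln=lambda p,q:(np.linalg.norm(q-p).round(4),np.degrees(np.arctan2(*(q-p)[::-1])).round(2))
sl,sr=a(62,108,.038),a(323,106,.038)
tl,tr,br,bl=a(38,41,.022),a(349,38,.022),a(344,554,.022),a(62,556,.022)
for n,p in zip('sl sr tl tr br bl'.split(),(sl,sr,tl,tr,br,bl)): print(n,p.round(4))
print('stop',ln(sl,sr),'top',ln(tl,tr),'right',ln(br,tr),'left',ln(bl,tl),'bot',ln(bl,br))
h=a(200,545,.052);print('hub',h)
nc=a(156,189,.038);print('nut',nc.round(4),ln(a(109,190,.038),a(203,190,.038)),ln(a(155,240,.038),a(158,138,.038)))
B=[b(462,148,.034),b(635,67,.034),b(735,458,.034),b(575,528,.034)]
print('block',np.mean(B,0).round(4),[ln(B[i],B[(i+1)%4]) for i in range(4)])
# wrist vs top nut & block
for z,uv in((.119,(319,407)),(.10,(319,407))): print('grip end',onz(W,uv,z).round(4))
T=cam('top');print('grip end top',onz(T,(412,247),.119).round(4),onz(T,(412,247),.1).round(4),'nut top',onz(T,(332.3,314.5),.038).round(4))
S=cam('scene');print('scene stop ends?',[onz(S,(190+u*.3125,215+v*.3125),.038).round(4) for u,v in((350,292),(488,393))],'nut',onz(S,(190+485*.3125,215+318*.3125),.038).round(4))
E
```

```text
sl [ 0.4538 -0.073 ]
sr [ 0.5416 -0.063 ]
tl [ 0.4425 -0.0539]
tr [ 0.5491 -0.0416]
br [ 0.5736 -0.2392]
bl [ 0.466  -0.2514]
stop (np.float64(0.0884), np.float64(6.47)) top (np.float64(0.1073), np.float64(6.58)) right (np.float64(0.1991), np.float64(97.07)) left (np.float64(0.1989), np.float64(96.79)) bot (np.float64(0.1083), np.float64(6.48))
hub [ 0.51666007 -0.22471312]
nut [ 0.4882 -0.0979] (np.float64(0.0324), np.float64(6.02)) (np.float64(0.0364), np.float64(93.83))
block [0.576  0.0412] [(np.float64(0.0442), np.float64(27.64)), (np.float64(0.0872), np.float64(-63.91)), (np.float64(0.0427), np.float64(-152.6)), (np.float64(0.087), np.float64(117.12))]
grip end [ 0.524  -0.2856  0.119 ]
grip end [ 0.5255 -0.3006  0.1   ]
grip end top [ 0.5194 -0.2943  0.119 ] [ 0.524  -0.2998  0.1   ] nut top [ 0.4846 -0.101   0.038 ]
scene stop ends? [array([ 0.5386, -0.0629,  0.038 ]), array([ 0.4466, -0.071 ,  0.038 ])] nut [ 0.4849 -0.1012  0.038 ]
```

>>> apply_moves --pt "0 -25 -10 50 -0.01" --pt "0 -50 -20 105 -0.01" --pt "0 -50 -20 165 -0.01" --pt "0 -50 -20 220 -0.01" --pt "0 -50 -20 265 -0.01" --pt "0 -50 -20 290 -0.01" --pt "0 -50 -20 305 -0.01" --pt "0 -50 -20 305 -0.01" --pt "0 -50 -20 305 -0.01"

```text
t: 2.78
tool_pos: [0.4859, -0.1025, 0.0564]
ee_rot: [[-0.109, 0.994, 0.001], [0.994, 0.109, -0.0], [-0.001, 0.001, -1.0]]
force: [-0.2, 0.8, -0.4]
gripper_width: 1.0
grasp_force: 0.0
```

```bash
python3 - <<'E'
from h import *
plan([.486,-.099,.0355],6.6)
W=cam('wrist');im=eyes.grab_frame('wrist')[:,:,::-1].copy();cv2.imwrite('pics/w2.png',im);np.savez('w2.npz',K=W[0],R=W[1],t=W[2])
print(proj(W,[.486,-.099,.038]),proj(W,[.497,-.0685,.038]))
E
```

```text
plan [ 3.4  0.5 20.9] turn -0.006 tcp [ 0.4859 -0.1025  0.0564] F [-0.2  0.8 -0.4] t 2.775 w 1.0 q7 -1
[321.59994691 288.30688084] [353.4598313  228.56129133]
```

View pics/w2.png

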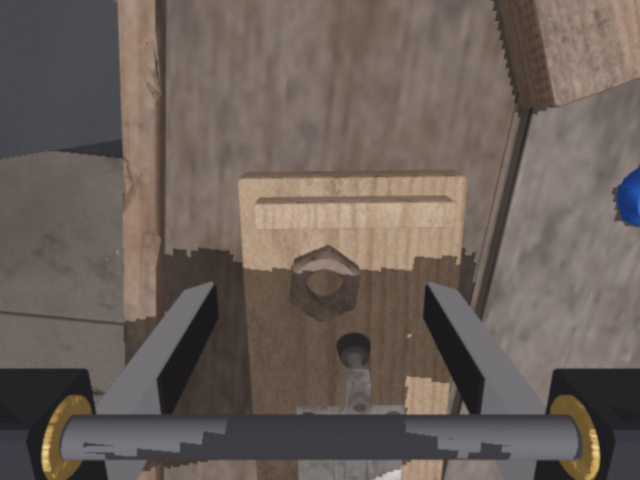

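Close wrist view: nut at (325,283) between the fingers, stop edge midpoint at (355,228). Both agree with the predicted pixels to within 2 mm, so I'll descend and grip.

>>> apply_moves --pt "0 5 2 8 -0.005" --pt "0 5 2 20 -0.005" --pt "0 5 2 20 -0.005" --pt "200 5 2 20 -0.005" --pt "255 5 2 20 -0.005" --pt "255 5 2 20 -0.005" --pt "255 5 2 20 -0.005" --pt "255 5 2 20 -0.005" --pt "255 5 2 20 -0.005" --pt "255 5 2 20 -0.005"

```text
t: 4.08
tool_pos: [0.4867, -0.0969, 0.0355]
ee_rot: [[-0.115, 0.993, 0.0], [0.993, 0.115, 0.0], [0.0, 0.0, -1.0]]
force: [-0.6, 0.3, -0.5]
gripper_width: 0.343
grasp_force: 29.5
```

>>> apply_moves --pt "255 0 0 -30 0" --pt "255 0 0 -60 0" --pt "255 50 5 -60 0" --pt "255 105 10 -60 0" --pt "255 160 15 -60 0" --pt "255 210 20 -60 0" --pt "255 241 21 -50 0" --pt "255 241 21 -20 0" --pt "255 241 21 5 0" --pt "255 241 21 18 0" --pt "255 241 21 21 0" --pt "255 241 21 21 0"

```text
t: 5.58
tool_pos: [0.4802, 0.145, 0.015]
ee_rot: [[-0.115, 0.993, 0.0], [0.993, 0.115, 0.0], [0.0, 0.0, -1.0]]
force: [0.1, -0.0, -0.8]
gripper_width: 0.342
grasp_force: 29.5
```

>>> apply_moves --pt "180 0 0 0 0" --pt "100 0 0 0 0" --pt "0 0 0 0 0" --pt "0 0 0 0 0" --pt "0 0 0 -20 0" --pt "0 0 0 -70 0" --pt "0 0 0 -130 0" --pt "0 0 0 -160 0" --pt "0 0 0 -160 0"

```text
t: 6.7
tool_pos: [0.4811, 0.1453, 0.1768]
ee_rot: [[-0.114, 0.993, 0.004], [0.993, 0.114, 0.001], [0.0, 0.004, -1.0]]
force: [0.3, -0.1, -0.3]
gripper_width: 0.998
grasp_force: 0.0
```

```bash
python3 - <<'E'
from h import *
W=cam('wrist');im=eyes.grab_frame('wrist')[:,:,::-1].copy();cv2.imwrite('pics/w3.png',im);np.savez('w3.npz',K=W[0],R=W[1],t=W[2])
print(proj(W,[.48,.145,.016]),'block pred',proj(W,[.576,.0412,.034]))
x=np.array([.9934,.1149]);y=np.array([-.1149,.9934]);o=np.array([.498,-.0685])-.105*y
print('origin',o);g=o-.118*y;print('push pt',g);plan([*g,.18],6.6)
E
```

```text
[318.00916873 219.49330868] block pred [419.2378267 358.8225578]
origin [ 0.5100645 -0.172807 ]
push pt [ 0.5236227 -0.2900282]
plan [-437.    -6.7   -4.7] turn -0.001 tcp [0.4804 0.1449 0.1752] F [ 0.3  0.  -0.5] t 6.75 w 0.997 q7 -26
```

View pics/w3.png

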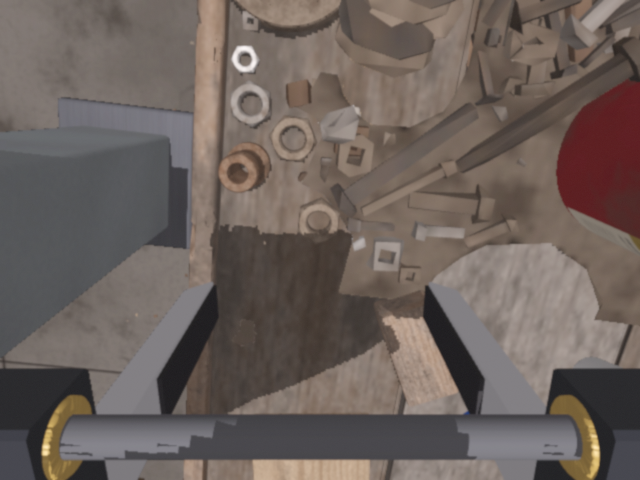

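The nut lies at (319,220), right at the chosen free spot on the bench and away from the fixture. Next I'll go over the red grip with closed fingers.

>>> apply_moves --pt "255 -50 -1 -5 0" --pt "255 -105 -2 -5 0" --pt "255 -165 -3 -5 0" --pt "255 -225 -4 -5 0" --pt "255 -285 -5 -5 0" --pt "255 -345 -6 -5 0" --pt "255 -400 -7 -5 0" --pt "255 -437 -7 -5 0" --pt "255 -437 -7 -5 0" --pt "255 -437 -7 -5 0"

```text
t: 8.0
tool_pos: [0.5227, -0.2889, 0.1782]
ee_rot: [[-0.115, 0.993, -0.002], [0.993, 0.115, 0.001], [0.001, -0.002, -1.0]]
force: [0.5, -0.5, -0.2]
gripper_width: 0.006
grasp_force: 0.0
```

```bash
python3 - <<'E'
from h import *
plan([.5236,-.290,.06],6.6)
for n in('top','scene'): cv2.imwrite(f'pics/{n}1.png',eyes.grab_frame(n)[:,:,::-1])
s=cv2.imread('pics/scene1.png');cv2.imwrite('pics/c4.png',cv2.resize(s[130:370,250:530],(700,600),interpolation=2))
E
```

```text
plan [ -1.3   0.9 118.2] turn 0.0 tcp [ 0.5227 -0.2889  0.1782] F [ 0.5 -0.5 -0.2] t 8.0 w 0.006 q7 23
```

View pics/c4.png

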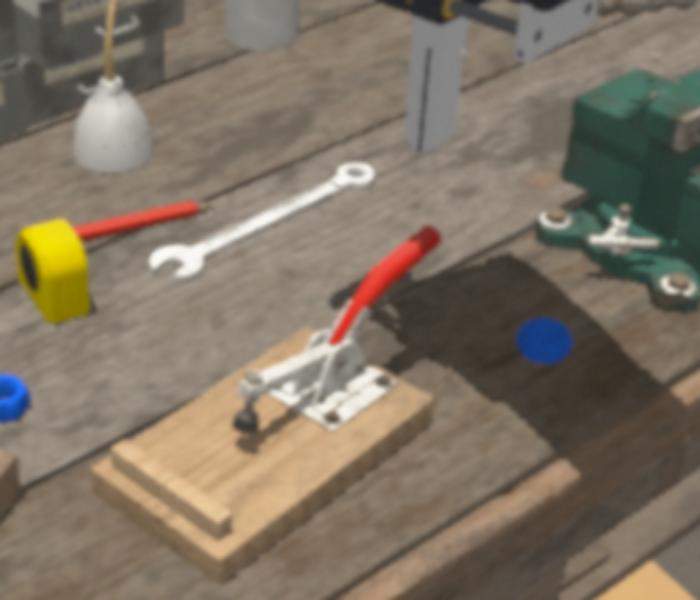

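The closed fingers at crop (430,145) are above the red grip, whose end is at (425,240). The bed is clear. Pushing down.

>>> apply_moves --pt "255 -1 1 20 0" --pt "255 -1 1 38 0" --pt "255 -1 1 54 0" --pt "255 -1 1 68 0" --pt "255 -1 1 82 0" --pt "255 -1 1 94 0" --pt "255 -1 1 106 0" --pt "255 -1 1 116 0" --pt "255 -1 1 124 0" --pt "255 -1 1 130 0" --pt "255 -1 1 130 0"

```text
t: 9.48
tool_pos: [0.5241, -0.2906, 0.049]
ee_rot: [[-0.115, 0.993, -0.0], [0.993, 0.115, 0.0], [0.001, -0.0, -1.0]]
force: [0.4, -0.7, 0.6]
gripper_width: 0.004
grasp_force: 0.6
```

```bash
python3 - <<'E'
from h import *
plan([.5236,-.290,.04],6.6)
s=eyes.grab_frame('scene')[:,:,::-1];cv2.imwrite('pics/c5.png',cv2.resize(s[130:370,250:530],(700,600),interpolation=2))
E
```

```text
plan [ 0.7 -0.4  9. ] turn -0.0 tcp [ 0.5241 -0.2906  0.049 ] F [ 0.4 -0.7  0.6] t 9.475 w 0.004 q7 20
```

View pics/c5.png

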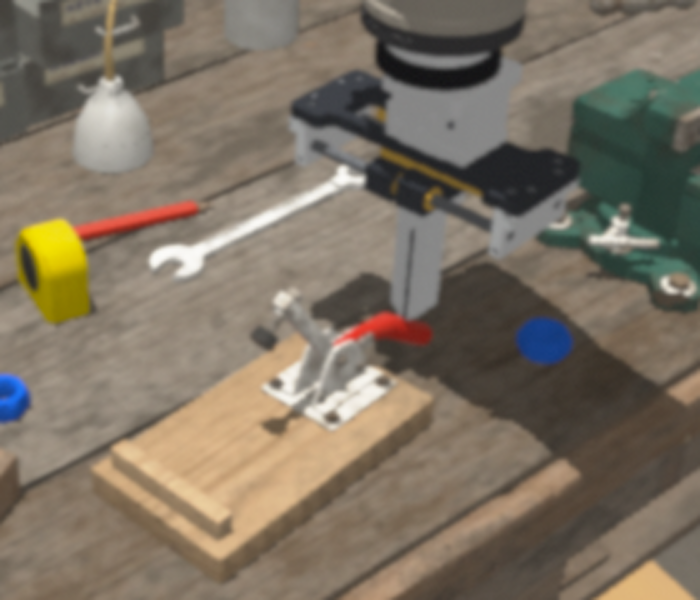

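The grip is now down at (400,328) and the arm is raised with its pad at (262,335). I'll continue until it reaches its end stop.

>>> apply_moves --pt "255 0 0 3 0" --pt "255 0 0 6 0" --pt "255 0 0 6 0"

```text
t: 9.9
tool_pos: [0.5246, -0.2911, 0.044]
ee_rot: [[-0.115, 0.993, 0.001], [0.993, 0.115, -0.0], [-0.001, 0.001, -1.0]]
force: [-0.7, -1.2, 9.6]
gripper_width: 0.004
grasp_force: 4.4
```

>>> apply_moves --pt "255 0 0 2 0" --pt "255 0 0 4 0" --pt "255 0 0 4 0"

```text
t: 10.28
tool_pos: [0.5261, -0.293, 0.0415]
ee_rot: [[-0.114, 0.993, 0.004], [0.993, 0.114, -0.003], [-0.004, 0.004, -1.0]]
force: [1.6, -9.0, 16.5]
gripper_width: 0.004
grasp_force: 9.7
```

>>> apply_moves --pt "255 0 0 -30 0" --pt "255 0 0 -80 0" --pt "200 0 0 -135 0" --pt "0 0 0 -140 0"

```text
t: 10.78
tool_pos: [0.5259, -0.2913, 0.1833]
ee_rot: [[-0.115, 0.993, 0.005], [0.993, 0.115, -0.002], [-0.003, 0.005, -1.0]]
force: [-0.5, -0.1, 0.5]
gripper_width: 0.178
grasp_force: 0.0
```

```bash
python3 - <<'E'
from h import *
plan([.565,.030,.19],26.6)
S=cam('scene');s=eyes.grab_frame('scene')[:,:,::-1].copy();cv2.imwrite('pics/s6.png',s)
# predicted open grip end / pad in fixture frame vs red mask
x=np.array([.9934,.1149,0]);y=np.array([-.1149,.9934,0]);o=np.array([.5101,-.1728,0])
for nm,p in(('grip end open',(0,-.139,.0095)),('pad open',(0,.032,.095))): print(nm,proj(S,o+x*p[0]+y*p[1]+np.array([0,0,p[2]])).round(1))
hsv=cv2.cvtColor(s,cv2.COLOR_BGR2HSV);m=((hsv[...,1]>170)&(hsv[...,2]>90)&((hsv[...,0]<8)|(hsv[...,0]>172))).astype(np.uint8)
c=blob(m,(370,200,460,300));i=c[:,0,0].argmax();print('red box',cv2.boundingRect(c),'tip',c[i,0])
E
```

```text
plan [314.7  75.8  -7.3] turn -0.349 tcp [ 0.5259 -0.2913  0.1833] F [-0.5 -0.1  0.5] t 10.775 w 0.178 q7 23
grip end open [419.4 262.6]
pad open [353.3 266.7]
red box (390, 257, 32, 13) tip [421 266]
```

The grip tip matches the predicted fully open position. Next I'll go above the block.

>>> apply_moves --pt "0 50 12 -8 0" --pt "0 110 25 -8 -0.05" --pt "0 170 38 -8 -0.15" --pt "0 225 50 -8 -0.25" --pt "0 275 65 -8 -0.349" --pt "0 315 76 -8 -0.349" --pt "0 315 76 -8 -0.349" --pt "0 315 76 -8 -0.349"

```text
t: 11.82
tool_pos: [0.5629, 0.0301, 0.1862]
ee_rot: [[-0.447, 0.894, -0.002], [0.894, 0.447, -0.0], [0.001, -0.002, -1.0]]
force: [-0.2, -0.7, 0.2]
gripper_width: 0.998
grasp_force: 0.0
```

```bash
python3 - <<'E'
from h import *
plan([.565,.030,.19],26.6)
W=cam('wrist');im=eyes.grab_frame('wrist')[:,:,::-1].copy();cv2.imwrite('pics/w4.png',im);np.savez('w4.npz',K=W[0],R=W[1],t=W[2])
print(proj(W,[.576,.0412,.034]),proj(W,[.498,-.0685,.038]))
E
```

```text
plan [-1.   1.8 -3.8] turn -0.001 tcp [0.5629 0.0301 0.1862] F [-0.2 -0.7  0.2] t 11.825 w 0.998 q7 8
[342.44815469 217.15307003] [192.9125604  294.87878079]
```

View pics/w4.png

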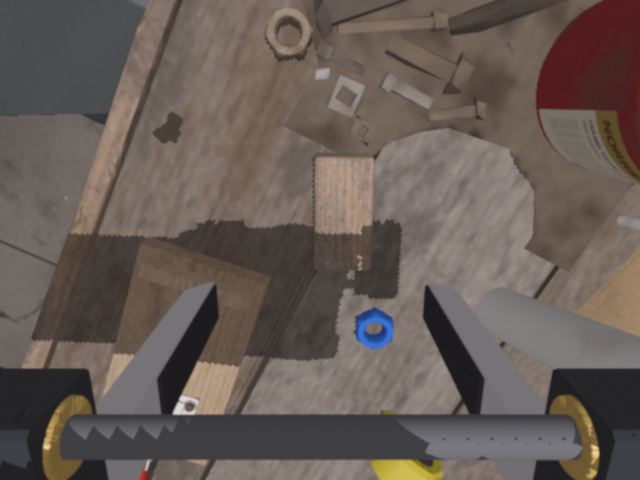

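Wrist view: block top face from (314,155) to (373,270), centre (343,213), in line with the fingers. The finger landing spots at about (272,184) and (414,184) are bare bench. I've now viewed 11 pictures, one over the limit of ten, so from here I'll work from numbers only.

>>> apply_moves --pt "0 29 17 40 0" --pt "0 29 17 95 0" --pt "0 29 17 140 0" --pt "0 29 17 163 0" --pt "0 29 17 171 0" --pt "0 29 17 171 0" --pt "200 29 17 171 0" --pt "255 29 17 171 0" --pt "255 29 17 171 0" --pt "255 29 17 171 0" --pt "255 29 17 171 0" --pt "255 29 17 171 0"

```text
t: 13.38
tool_pos: [0.5658, 0.0644, 0.0165]
ee_rot: [[-0.447, 0.894, -0.0], [0.894, 0.447, 0.0], [0.0, -0.0, -1.0]]
force: [-0.5, -0.3, 2.3]
gripper_width: 0.476
grasp_force: 30.0
```

>>> apply_moves --pt "255 0 0 -25 0" --pt "255 0 0 -55 0" --pt "255 -7 -30 -60 0.12" --pt "255 -14 -60 -60 0.24" --pt "255 -21 -95 -55 0.349" --pt "255 -21 -95 -46 0.349" --pt "255 -21 -95 -46 0.349" --pt "255 -21 -95 -46 0.349"

```text
t: 14.38
tool_pos: [0.491, 0.0038, 0.0626]
ee_rot: [[-0.116, 0.993, 0.0], [0.993, 0.116, 0.001], [0.001, 0.0, -1.0]]
force: [0.6, 0.4, -1.7]
gripper_width: 0.477
grasp_force: 30.0
```

```bash
python3 - <<'E'
from h import *
plan([.5011,-.0963,.0625],6.6)
# block edges from scene/top by colour would need a view; check the block length ahead of the fingers in the wrist picture
W=cam('wrist');im=eyes.grab_frame('wrist')[:,:,::-1].copy();cv2.imwrite('pics/w5.png',im)
s=status.observe();R=np.array(s['ee_rot']);P=s['tool_pos']
pt=lambda x,y,z:P+R@np.array([x,y,z])
for e in(.023,-.067): print(e,[proj(W,pt(e,q,-.0175)).round(1) for q in(-.0225,.0225)])
a,b=proj(W,pt(.06,0,-.0175)),proj(W,pt(-.01,0,-.0175))
g=cv2.cvtColor(im,cv2.COLOR_BGR2GRAY).astype(int);u=int(a[0]);print(a,b,g[int(a[1]):int(b[1]),u-8:u+9].mean(1).round().astype(int).tolist())
E
```

```text
plan [-100.6   -1.6    0. ] turn 0.001 tcp [0.491  0.0038 0.0626] F [ 0.6  0.4 -1.7] t 14.375 w 0.477 q7 -13
0.023 [array([260.7, 279. ]), array([380.4, 279.1])]
-0.067 [array([268.7, 470.6]), array([371.9, 470.7])]
[320.68593445 181.168229  ] [320.46235808 356.09513035] [109, 109, 109, 109, 109, 108, 108, 108, 108, 109, 109, 109, 108, 109, 109, 109, 109, 109, 109, 109, 109, 110, 110, 110, 111, 111, 111, 112, 112, 112, 113, 113, 113, 113, 113, 114, 114, 114, 115, 115, 116, 116, 116, 115, 114, 113, 113, 112, 111, 111, 111, 110, 110, 110, 110, 110, 111, 110, 110, 108, 99, 82, 66, 60, 59, 59, 59, 59, 60, 60, 60, 60, 61, 61, 61, 67, 81, 88, 90, 91, 91, 90, 89, 89, 91, 92, 93, 90, 89, 91, 92, 91, 90, 89, 91, 96, 101, 103, 105, 107, 107, 109, 113, 118, 128, 144, 152, 154, 157, 159, 157, 142, 114, 94, 89, 88, 88, 87, 88, 88, 89, 90, 90, 91, 91, 91, 91, 91, 91, 91, 91, 91, 90, 90, 91, 93, 92, 91, 91, 91, 90, 90, 89, 88, 88, 89, 90, 91, 91, 90, 89, 89, 90, 91, 91, 91, 91, 90, 89, 88, 87, 86, 85, 85, 86, 87, 87, 87, 86, 86, 86, 86, 88, 89, 90]
```

>>> apply_moves --pt "255 -35 -1 0 0" --pt "255 -70 -1 0 0" --pt "255 -90 -1 0 0" --pt "255 -99 -1 0 0" --pt "255 -99 -1 0 0" --pt "255 -99 -1 10 0" --pt "255 -99 -1 18 0" --pt "255 -99 -1 21 0" --pt "255 -99 -1 21 0" --pt "255 -99 -1 21 0"

```text
t: 15.68
tool_pos: [0.5007, -0.0954, 0.0416]
ee_rot: [[-0.115, 0.993, 0.0], [0.993, 0.115, 0.0], [0.0, 0.0, -1.0]]
force: [-0.6, -0.0, -1.6]
gripper_width: 0.478
grasp_force: 30.0
```

>>> apply_moves --pt "255 0 0 1.5 0" --pt "255 0 0 2.5 0" --pt "255 0 0 2.5 0" --pt "255 0 0 2.5 0"

```text
t: 16.18
tool_pos: [0.5006, -0.0954, 0.039]
ee_rot: [[-0.115, 0.993, 0.0], [0.993, 0.115, 0.0], [0.0, 0.0, -1.0]]
force: [0.6, 0.4, -1.6]
gripper_width: 0.48
grasp_force: 30.0
```

>>> apply_moves --pt "255 0 0 0.5 0" --pt "255 0 0 1 0" --pt "255 0 0 1 0"

```text
t: 16.55
tool_pos: [0.5007, -0.0954, 0.0388]
ee_rot: [[-0.115, 0.993, 0.0], [0.993, 0.115, -0.0], [-0.0, 0.0, -1.0]]
force: [-6.2, 1.1, 18.7]
gripper_width: 0.478
grasp_force: 30.0
```

>>> apply_moves --pt "255 0 0 -0.8 0" --pt "255 0 0 -0.8 0" --pt "255 0 0 -0.8 0"

```text
t: 16.92
tool_pos: [0.5007, -0.0954, 0.0388]
ee_rot: [[-0.115, 0.993, 0.0], [0.993, 0.115, 0.0], [0.0, 0.0, -1.0]]
force: [-0.4, -0.1, 2.9]
gripper_width: 0.478
grasp_force: 30.0
```

>>> apply_moves --pt "255 0.5 0 0 0" --pt "255 1 0 0 0" --pt "255 1 0 0 0"

```text
t: 17.3
tool_pos: [0.5006, -0.0945, 0.0388]
ee_rot: [[-0.115, 0.993, 0.0], [0.993, 0.115, -0.0], [-0.0, 0.0, -1.0]]
force: [0.6, -2.1, 1.0]
gripper_width: 0.478
grasp_force: 30.0
```

>>> apply_moves --pt "255 0.4 0 0 0" --pt "255 0.8 0 0 0" --pt "255 0.8 0 0 0"

```text
t: 17.68
tool_pos: [0.5004, -0.0936, 0.0388]
ee_rot: [[-0.115, 0.993, 0.0], [0.993, 0.115, 0.0], [0.0, 0.0, -1.0]]
force: [0.9, -0.8, 2.2]
gripper_width: 0.48
grasp_force: 30.0
```

>>> apply_moves --pt "255 0.4 0 0 0" --pt "255 0.6 0 0 0" --pt "255 0.6 0 0 0"

```text
t: 18.05
tool_pos: [0.5003, -0.093, 0.0388]
ee_rot: [[-0.115, 0.993, 0.0], [0.993, 0.115, 0.0], [-0.0, 0.0, -1.0]]
force: [0.7, -2.2, 2.4]
gripper_width: 0.477
grasp_force: 30.0
```

>>> apply_moves --pt "255 0.3 0 0 0" --pt "255 0.6 0 0 0" --pt "255 0.6 0 0 0"

```text
t: 18.42
tool_pos: [0.5003, -0.0924, 0.0388]
ee_rot: [[-0.115, 0.993, 0.0], [0.993, 0.115, 0.0], [0.0, 0.0, -1.0]]
force: [0.4, -1.7, 2.9]
gripper_width: 0.481
grasp_force: 30.0
```

>>> apply_moves --pt "255 0.3 0 0 0" --pt "255 0.6 0 0 0" --pt "255 0.6 0 0 0"

```text
t: 18.8
tool_pos: [0.5002, -0.0918, 0.0388]
ee_rot: [[-0.115, 0.993, 0.0], [0.993, 0.115, 0.0], [0.0, 0.0, -1.0]]
force: [-0.1, -2.9, 2.4]
gripper_width: 0.478
grasp_force: 30.0
```

>>> apply_moves --pt "255 0.3 0 0 0" --pt "255 0.6 0 0 0" --pt "255 0.6 0 0 0"

```text
t: 19.18
tool_pos: [0.5002, -0.0912, 0.0388]
ee_rot: [[-0.115, 0.993, 0.0], [0.993, 0.115, 0.0], [0.0, 0.0, -1.0]]
force: [0.7, -3.4, 4.5]
gripper_width: 0.477
grasp_force: 30.0
```

>>> apply_moves --pt "255 0.2 0 0 0" --pt "255 0.4 0 0 0" --pt "255 0.4 0 0 0"

```text
t: 19.55
tool_pos: [0.5001, -0.0908, 0.0388]
ee_rot: [[-0.115, 0.993, -0.0], [0.993, 0.115, 0.0], [0.0, -0.0, -1.0]]
force: [0.6, -2.9, 4.0]
gripper_width: 0.48
grasp_force: 30.0
```

>>> apply_moves --pt "255 0.2 0 0 0" --pt "255 0.4 0 0 0" --pt "255 0.4 0 0 0"

```text
t: 19.92
tool_pos: [0.5001, -0.0904, 0.0388]
ee_rot: [[-0.115, 0.993, 0.0], [0.993, 0.115, 0.0], [0.0, 0.0, -1.0]]
force: [0.2, -2.9, 4.4]
gripper_width: 0.475
grasp_force: 30.0
```

>>> apply_moves --pt "255 0.2 0 0 0" --pt "255 0.4 0 0 0" --pt "255 0.4 0 0 0"

```text
t: 20.3
tool_pos: [0.5, -0.0901, 0.0388]
ee_rot: [[-0.115, 0.993, 0.0], [0.993, 0.115, 0.0], [0.0, 0.0, -1.0]]
force: [-0.2, -3.8, 5.5]
gripper_width: 0.476
grasp_force: 30.0
```

>>> apply_moves --pt "255 0.2 0 -0.1 0" --pt "255 0.4 0 -0.1 0" --pt "255 0.4 0 -0.1 0"

```text
t: 20.68
tool_pos: [0.4999, -0.0895, 0.0388]
ee_rot: [[-0.115, 0.993, -0.0], [0.993, 0.115, 0.0], [0.0, -0.0, -1.0]]
force: [0.8, -1.8, 2.3]
gripper_width: 0.477
grasp_force: 30.0
```

>>> apply_moves --pt "255 0.2 0 0 0" --pt "255 0.4 0 0 0" --pt "255 0.4 0 0 0"

```text
t: 21.05
tool_pos: [0.4998, -0.0892, 0.0388]
ee_rot: [[-0.115, 0.993, -0.0], [0.993, 0.115, 0.0], [0.0, -0.0, -1.0]]
force: [0.1, -0.5, 1.8]
gripper_width: 0.473
grasp_force: 30.0
```

>>> apply_moves --pt "255 0.2 0 0 0" --pt "255 0.4 0 0 0" --pt "255 0.4 0 0 0"

```text
t: 21.42
tool_pos: [0.4998, -0.089, 0.0389]
ee_rot: [[-0.115, 0.993, -0.0], [0.993, 0.115, -0.0], [-0.0, -0.0, -1.0]]
force: [0.0, -4.5, -0.5]
gripper_width: 0.475
grasp_force: 30.0
```

>>> apply_moves --pt "255 0.2 0 0 0" --pt "255 0.2 0 0 0" --pt "255 0.2 0 0 0"

```text
t: 21.8
tool_pos: [0.4998, -0.089, 0.0389]
ee_rot: [[-0.114, 0.993, -0.0], [0.993, 0.114, -0.0], [-0.0, -0.0, -1.0]]
force: [0.5, -5.2, -1.4]
gripper_width: 0.477
grasp_force: 30.0
```

>>> apply_moves --pt "255 0.1 0 0 0" --pt "255 0.1 0 0 0" --pt "255 0.1 0 0 0"

```text
t: 22.18
tool_pos: [0.4997, -0.0889, 0.0389]
ee_rot: [[-0.114, 0.993, -0.0], [0.993, 0.114, -0.0], [-0.0, -0.0, -1.0]]
force: [0.5, -5.7, -3.0]
gripper_width: 0.479
grasp_force: 30.0
```

>>> apply_moves --pt "255 0.1 0 0.1 0" --pt "255 0.2 0 0.1 0" --pt "255 0.2 0 0.1 0"

```text
t: 22.55
tool_pos: [0.4998, -0.0889, 0.0388]
ee_rot: [[-0.114, 0.993, -0.0], [0.993, 0.114, -0.001], [-0.001, -0.0, -1.0]]
force: [0.8, -6.4, 0.1]
gripper_width: 0.477
grasp_force: 30.0
```

>>> apply_moves --pt "255 0.1 0 0.1 0" --pt "255 0.2 0 0.1 0" --pt "255 0.2 0 0.1 0"

```text
t: 22.92
tool_pos: [0.4998, -0.0889, 0.0388]
ee_rot: [[-0.114, 0.993, 0.0], [0.993, 0.114, -0.001], [-0.001, -0.0, -1.0]]
force: [0.4, -8.4, 2.5]
gripper_width: 0.479
grasp_force: 30.0
```

>>> apply_moves --pt "255 0.2 0 0 0" --pt "255 0.4 0 0 0" --pt "255 0.4 0 0 0" --pt "255 0.4 0 0 0"

```text
t: 23.42
tool_pos: [0.4998, -0.0889, 0.0389]
ee_rot: [[-0.114, 0.993, 0.0], [0.993, 0.114, -0.001], [-0.001, 0.0, -1.0]]
force: [0.2, -10.0, 1.9]
gripper_width: 0.474
grasp_force: 30.0
```

>>> apply_moves --pt "255 0.2 0 0 0" --pt "255 0.4 0 0 0" --pt "255 0.6 0 0 0" --pt "255 0.6 0 0 0" --pt "255 0.6 0 0 0"

```text
t: 24.05
tool_pos: [0.4998, -0.0888, 0.0389]
ee_rot: [[-0.114, 0.994, 0.0], [0.994, 0.114, -0.002], [-0.002, 0.0, -1.0]]
force: [0.8, -12.3, 1.7]
gripper_width: 0.472
grasp_force: 30.0
```

>>> apply_moves --pt "255 0 0 0 0" --pt "255 0 0 0 0" --pt "255 0 0 0 0" --pt "255 0 0 0 0"

```text
t: 24.55
tool_pos: [0.4998, -0.0888, 0.0389]
ee_rot: [[-0.114, 0.994, 0.0], [0.994, 0.114, -0.002], [-0.002, 0.0, -1.0]]
force: [0.3, -12.3, 1.9]
gripper_width: 0.473
grasp_force: 30.0
```

```bash
python3 - <<'E'
from h import *
for n,box in(('scene',(370,200,460,300)),):
    s=eyes.grab_frame(n)[:,:,::-1].copy();hsv=cv2.cvtColor(s,cv2.COLOR_BGR2HSV)
    m=((hsv[...,1]>170)&(hsv[...,2]>60)&((hsv[...,0]<8)|(hsv[...,0]>172))).astype(np.uint8)
    c=blob(m,box);print(n,cv2.boundingRect(c),c[c[:,0,0].argmax(),0])
s=status.observe();print(s['t'],s['force'].round(1) if hasattr(s['force'],'round') else s['force'])
E
```

```text
scene (394, 257, 27, 12) [420 267]
24.6 [ -0.2 -12.4   0.6]
```

The grip tip is still at its open position (420,267) and the push is steady at about 12.3 N, so I'm handing in.

```bash
python3 -c "
from plant import ticket
print(ticket.finish_job())"
```

```text
the job is handed in; nothing more can be done
None
```

The job is handed in (result not shown): clamp fully open, nut on the bench at about (0.48, 0.145), block centred and held against the stop with a steady 12.3 N at about 25 s; I viewed 11 pictures, one over the limit of ten.

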